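Rock-test a bowed tablet back cover with a straightedge

TASK

Check the large aluminium tablet back cover for bow: lay the steel straightedge along the middle of its face, lengthwise and centred, and let go. Then press the straightedge down near its left end (the robot's left) until it rocks onto the cover, let it up, and do the same near its right end. Leave the straightedge lying there, centred along the cover.

Things in the scene. Friction and masses are not known exactly. Their poses are not given: they have to be found in the camera images.
- edge_mid (a point): Centre, half-way up, of the loose straightedge: a plain steel bar with shallow grooved sides, 240 mm long (y axis), 26 wide (x), 30 tall (z up), about 0.4 kg, at first lying on its 26 mm base on the bench. Either way round will do; the shorter 90 mm bar is not it. Centred on the cover it stands level; about 3 N near one end rocks it 3 degrees onto the slope; let go, it rocks back.
- cover_mid (a point): Middle of the top face, 28 mm above the bench, of the tablet back cover: bare aluminium, 220 mm long (y axis, roughly left-right; +y is the robot's left), 140 wide (x), z up, a camera opening in one corner, fixed in a black nest plate 150 x 236 mm. It is bowed: the middle 70 mm of its length is level, then the face slopes down to each end, 4 mm lower.
- cover_left (a point): Middle of the cover's left edge on the top face: 110 mm from cover_mid along its +y, 24 mm above the bench.
- cover_right (a point): Middle of the cover's right edge on the top face: 110 mm from cover_mid along its -y, 24 mm above the bench.
Things that resemble listed ones, but are neither listed nor needed, are in the scene too. Of the things like the part that bears edge_mid, leave any that is orange or purple; of the rest the larger one is meant.

How it is judged:
On the way, in this order (a step that is already met when the one before it is completed fails the run):
1. the straightedge lies lengthwise along the middle of the cover, let go and at rest (x of edge_mid in the frame of cover_mid between -0.025 and 0.025 m and y of edge_mid in the frame of cover_mid between -0.02 and 0.02 m and z of edge_mid in the frame of cover_mid between 0.011 and 0.018 m and angle between the y axis of edge_mid and the y axis of cover_mid, either way round below 0.2 rad and linear speed of straightedge below 0.02 m/s and contact force between the fingers and straightedge below 0.1 N), for 0.2 s.
2. pressed near its left end, the straightedge rocks down onto the left of the cover (contact force between the fingers and straightedge above 1 N and horizontal distance between the grasp point and cover_left below 0.05 m and z of cover_left in the frame of edge_mid above -0.017 m), for 0.1 s.
3. pressed near its right end, the straightedge rocks down onto the right of the cover (contact force between the fingers and straightedge above 1 N and horizontal distance between the grasp point and cover_right below 0.05 m and z of cover_right in the frame of edge_mid above -0.017 m), for 0.1 s.
At the end, for the whole second after the job is handed in: After both ends were pressed, left first, within 50 mm of the cover's edge, the straightedge lies at rest on the cover's face, its centre within 20 mm of the cover's middle lengthwise and 25 mm sideways, along the cover's length within 11 degrees (x of edge_mid in the frame of cover_mid between -0.025 and 0.025 m and y of edge_mid in the frame of cover_mid between -0.02 and 0.02 m and z of edge_mid in the frame of cover_mid between 0.011 and 0.018 m and angle between the y axis of edge_mid and the y axis of cover_mid, either way round below 0.2 rad and linear speed of straightedge below 0.02 m/s); the robot touches nothing.
It also fails if it takes over 53 s, if anything falls off the work surface, if the arm or the gripper's body presses on something with over 40 N, if the wrist force passes 120 N, or if a joint passes its speed limit or range.

ROBOT

A 7-joint arm with a two-finger parallel gripper is mounted at the origin on the work surface. World frame = base frame: x ahead of the robot, y to its left, z up, the work surface at z = 0. Lengths are in m, angles in rad, forces in N, time in s.
With the tool pointing down it reaches from about 0.425 to 0.975 m from the base axis. Payload 16.7 kg.
Tool frame: the origin (TCP) lies where the fingers leave the gripper's body, on its centre line; the fingertips stand 73 mm ahead of it and the grasp point (between the pads) lies 54 mm ahead of it; z points along the fingers, y is the line along which they close (so a half turn about z gives the same grasp; the last joint's range is limited). The gripper opens to 85 mm and grips with 20 to 120 N. Pads are 22 mm wide; open, the fingers measure 114 mm over their backs; the gripper's body (76 mm by 85 mm) begins 54 mm behind the grasp point. The pads swing forward as they close: fully open they stand 13 mm farther back than shut.
Start: joints at [-1.448, 0.426, 0.074, 1.606, -0.034, 1.111, -0.067], TCP at [0.182, 0.65, 0.304] pointing down, gripper open.
Joint ranges: [-2.85, 2.85], [-0.5, 2.14], [-1.23, 1.37], [0.21, 2.46], [-1.02, 4.16], [0.16, 2.05], [-2.73, 2.73]. Speed limits (rad/s): [1.89, 1.89, 2.39, 2.39, 3.01, 3.01, 3.01].

INTERFACE

Orientations are given as a rotation vector (axis times angle).
In Python, from rig import readout, read_camera, workorder, models gives the robot as it stands.
- The arm moves only by the tool arm_command, never from a script. Its argument "moves" is a list of rows, each a list of 5 numbers: the shift along the world's x, y, z in cm, then the turn about the world's z in rad, then the opening in per cent of the stroke, from 0 (shut) to 100 (fully open). In form: [[dx, dy, dz, roll, grip], ...]. A call has 1 to 5 rows; each row is the pose to reach, as a shift and turn from the pose commanded when the call began; what a row does not reach only later rows make up. A row lasts 1/8 s, in which the tool goes at most 62.5 mm and 10.7 degrees, less where a joint would pass 70% of its speed; a pose out of reach is approached as far as the arm can. A call with a gripper value outside its range is refused whole. The fingers move at their own pace and stop on an object; "force" is the grip in N (left out, the last holds). Time passes only in rows, so rows that repeat a pose let the fingers close. It gives the time, the measured TCP pose, the force, the opening and the grip force at its end, in the units of the state.
- readout.observe(): the state, without advancing time (a new reading comes with each control period).
- read_camera(name): name is "side" or "top"; returns a dict with "color" (400x640x3 uint8, blue, green, red), "depth" (400x640 float32, m along the optical axis (not along the pixel's ray), 0 where there is no reading), "K" (3x3 intrinsics, pixels), "R" (3x3) and "t" (3): a world point X has camera coordinates R X + t. Camera axes: x right, y down, z forward; pixel columns grow to the right and rows downward; lengths in m; the calibration is good to about 2 mm. A picture is of the moment at which its call begins.
- workorder.job_done(): hands the job in; it is judged then, once.
Trained networks look in a picture, given as the dict that the camera call returned (one of the last four; its "shot" number tells which), for a name from the list of things; names that differ only in an ending like _2 or _b are one class to them, and where a whole thing is asked for, a point or a joint stands for the part that bears it (a point fixed in the world has none). Each returns a list of dicts, best first, with "confidence" (0 to 1); they miss things now and then, are a little off and sometimes report something else, mostly with a low value. They report only what shows in the picture. A call takes as long as a camera call. They do not tell look-alikes from the thing itself.
- models.find_in(picture, target): "bbox" ([left, top, right, bottom] as shares, 0 to 1, of the picture: columns of its width, rows of its height, round what is visible of it).
- models.masks_of(picture, target): "mask" (400x640 bool, what is visible of it) and "bbox" ([left, top, right, bottom] as shares, 0 to 1, of the picture: columns of its width, rows of its height, round what is visible of it).
- models.tip_of(picture, target): "xy" ([column, row] as shares, 0 to 1, of the picture: columns of its width, rows of its height: a listed point, or the origin of a listed thing).
The state is a dict: "clock": time; "joint_pos": joint angles; "qd": joint speeds; "tau": joint torques, N m; "ee_pos": TCP position; "tool_rot": TCP orientation; "ft_force": force on the tool from outside, world axes, zero at the start; "wrist_torque": the same for the moment, N m; "finger_gap": opening from 0.0 (shut) to 1.0 (fully open); "grip_force": force on a finger pad.
Only numpy, scipy, OpenCV 4.12 (cv2) and the standard library are available. Lean on these libraries where they do the work, as an engineer would, in place of code of your own. Each camera call takes 0.05 s, during which the arm holds its last target. There are 200 camera calls.

## Working session

There is one attempt and no reset: what is moved stays moved. The work goes in short steps, Python scripts to look and compute and a tool call to move; the robot and the scene stay as the last step left them, time stands still between calls to the robot, and variables do not carry over. Pictures are saved under pics/ and viewed, at most 10 in all, crops included, and the job is handed in when it is done.

Besides the shell and the picture viewer there is one more tool, called after "Call:" as name([rows], argument=value, ...), one row to a line, values as JSON. arm_command: Moves the arm, as the interface text tells. Its arguments: {"type":"object","properties":{"moves":{"type":"array"},"force":{"type":"number"}},"required":["moves"]}

```bash
mkdir -p pics; cat > h.py <<'E'
import numpy as np, cv2
from rig import readout, read_camera, workorder, models
def pts(p,mask=None):
    d=p["depth"]; m=d>0
    if mask is not None: m&=mask
    v,u=np.nonzero(m); z=d[v,u]; K=p["K"]
    c=np.stack([(u-K[0,2])*z/K[0,0],(v-K[1,2])*z/K[1,1],z],1)
    return (c-p["t"])@p["R"]
def ray(p,xy,h):
    u,v=xy[0]*640,xy[1]*400
    d=np.linalg.inv(p["K"])@[u,v,1]; d=p["R"].T@d; o=-p["R"].T@p["t"]
    return o+d*(h-o[2])/d[2]
E
python3 - <<'E'
from h import *
s=readout.observe(); print({k:np.round(v,3) for k,v in s.items()})
for n in("top","side"):
    p=read_camera(n); cv2.imwrite(f"pics/{n}0.png",p["color"])
    print(n,"cam at",-p["R"].T@p["t"])
    for t,hs in(("edge_mid",(.025,.031)),("cover_mid",(.018,.03))):
        for r in models.masks_of(p,t):
            P=pts(p,r["mask"]); 
            if len(P)<20: continue
            zt=np.percentile(P[:,2],90); Q=P[abs(P[:,2]-zt)<.006][:,:2].astype(np.float32)
            b=cv2.minAreaRect(Q*1000)
            print(t,round(r["confidence"],2),np.round(np.array(r["bbox"])*[640,400,640,400]),"z90",zt.round(4),"rect",np.round(b[0],1),np.round(b[1],1),round(b[2],1),"col",p["color"][r["mask"]].mean(0).round())
    for t,h in(("edge_mid",.015),("cover_mid",.028),("cover_left",.024),("cover_right",.024)):
        for r in models.tip_of(p,t): print(t,round(r["confidence"],2),np.round(np.array(r["xy"])*[640,400]),ray(p,r["xy"],h).round(4))
E
```

```text
{'clock': np.float64(0.0), 'joint_pos': array([-1.448,  0.427,  0.074,  1.607, -0.034,  1.111, -0.067]), 'qd': array([-0.001,  0.   , -0.001,  0.001,  0.001, -0.   , -0.   ]), 'tau': array([ 2.0000e-03, -9.4979e+01,  3.7620e+00, -4.6349e+01,  1.9000e-02,
        1.0000e-02,  0.0000e+00]), 'ee_pos': array([0.182, 0.65 , 0.303]), 'tool_rot': array([-4.270e-01, -3.112e+00,  2.000e-03]), 'ft_force': array([-0.32 , -0.302, -0.458]), 'wrist_torque': array([ 0.038, -0.035, -0.02 ]), 'grip_force': np.float64(0.0), 'finger_gap': np.float64(0.999)}
top cam at [ 0.22634544 -0.15626771  1.13963812]
edge_mid 0.96 [294. 143. 375. 173.] z90 0.0323 rect [ 595.6 -173.7] [237.   28.6] 75.3 col [187. 184. 179.]
edge_mid 0.73 [452. 195. 519. 219.] z90 0.0261 rect [ 454.9 -621.5] [187.5  22. ] 74.7 col [149.  71. 116.]
edge_mid 0.66 [324. 193. 375. 226.] z90 0.0227 rect [ 439.4 -226.6] [156.9  18. ] 57.3 col [210. 207. 202.]
edge_mid 0.6 [376. 246. 453. 300.] z90 0.0331 rect [ 262.1 -411.5] [ 26.  240.5] 34.3 col [ 72. 146. 224.]
cover_mid 0.9 [169. 145. 253. 201.] z90 0.0296 rect [542.5 179.8] [145.4 22
[... 638 characters left out ...]
l [163. 162. 158.]
edge_mid 0.7 [254. 271. 359. 323.] z90 0.0293 rect [ 261.7 -412.1] [ 31.8 242.1] 34.0 col [  5.  91. 168.]
edge_mid 0.59 [356. 178. 393. 232.] z90 0.0295 rect [ 597.5 -173.3] [246.7  28.5] 75.8 col [139. 138. 134.]
cover_mid 0.67 [265. 132. 343. 174.] z90 0.0267 rect [543.5 178.2] [150.  225.9] 4.6 col [157. 160. 153.]
edge_mid 0.97 [374. 204.] [ 0.5874 -0.1831  0.015 ]
edge_mid 0.85 [304. 296.] [ 0.2672 -0.4139  0.015 ]
edge_mid 0.83 [333. 227.] [ 0.4404 -0.2256  0.015 ]
edge_mid 0.57 [438. 336.] [ 0.4544 -0.6303  0.015 ]
cover_mid 0.86 [298. 148.] [0.5282 0.1726 0.028 ]
cover_left 0.91 [285. 136.] [0.5307 0.2797 0.024 ]
cover_right 0.87 [321. 162.] [0.5568 0.07   0.024 ]
```

View pics/top0.png

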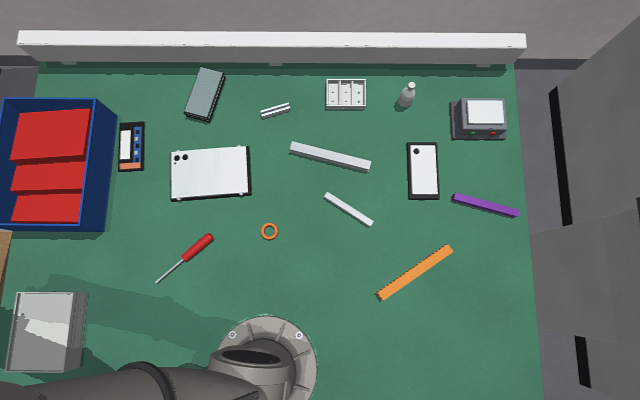

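View pics/side0.png

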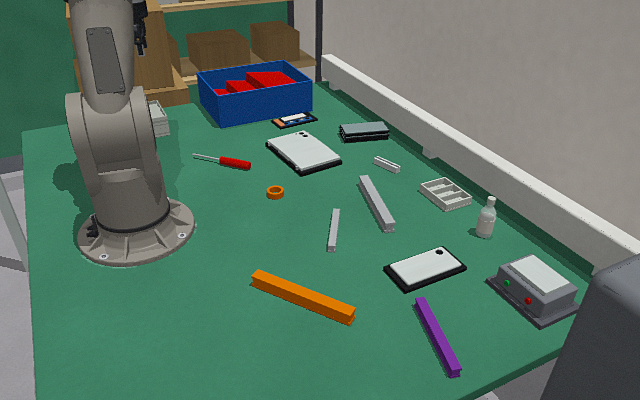

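```bash
python3 - <<'E'
from h import *
from scipy.spatial.transform import Rotation as R
s=readout.observe(); M=R.from_rotvec(s["tool_rot"]).as_matrix(); print(M.round(3),s["joint_pos"])
p=read_camera("top")
for t in("edge_mid","cover_mid"):
    r=[r for r in models.masks_of(p,t)]
    for q in r:
        P=pts(p,q["mask"]); zt=np.percentile(P[:,2],90); P=P[P[:,2]>zt-.008]
        X=P[:,:2]; C=X-X.mean(0); w,V=np.linalg.eigh(C.T@C); b=cv2.minAreaRect((X*1000).astype(np.float32))
        print(t,X.mean(0).round(4),"long axis deg from +y (ccw)",np.degrees(np.arctan2(-V[0,1]*np.sign(V[1,1]),abs(V[1,1]))).round(1),np.round(cv2.boxPoints(b)).tolist())
E
```

```text
[[-0.963  0.269 -0.   ]
 [ 0.269  0.963 -0.   ]
 [ 0.    -0.    -1.   ]] [-1.44748634  0.42611905  0.07389434  1.60602267 -0.03409313  1.11079042
 -0.06710205]
edge_mid [ 0.5948 -0.1754] long axis deg from +y (ccw) -14.3 [[553.0, -286.0], [581.0, -293.0], [640.0, -63.0], [612.0, -56.0]]
edge_mid [ 0.4544 -0.6194] long axis deg from +y (ccw) -15.6 [[418.0, -708.0], [440.0, -714.0], [491.0, -535.0], [470.0, -529.0]]
edge_mid [ 0.2613 -0.41  ] long axis deg from +y (ccw) 34.1 [[183.0, -320.0], [318.0, -518.0], [341.0, -503.0], [205.0, -305.0]]
edge_mid [ 0.4393 -0.2266] long axis deg from +y (ccw) -32.8 [[389.0, -288.0], [404.0, -298.0], [490.0, -166.0], [475.0, -156.0]]
```

The pictures show the silver bar centred at about (330, 158) in the top view. The cover is at about (210, 173), and the orange and purple bars are clear decoys. The depth fits agree: edge at (0.596, -0.174), long axis -14.3° from +y; cover at (0.542, 0.179), about +6°. I'm moving to above the bar, turning the tool -1.55 rad.

Call:
arm_command([
  [3.6,-4,0,-0.1,100],
  [7.2,-8,0,-0.2,100],
  [10.8,-12,0,-0.3,100],
  [14.4,-16,0,-0.4,100],
  [18,-20,0,-0.5,100],
], force=50)

```text
clock: 1.48
ee_pos: [0.3629, 0.4486, 0.3042]
tool_rot: [-1.189, -2.908, -0.001]
ft_force: [0.2, 1.0, -0.1]
finger_gap: 0.994
grip_force: 0.0
```

Call:
arm_command([
  [3.4,-5,0,-0.1,100],
  [6.8,-10,0,-0.2,100],
  [10.2,-15,0,-0.3,100],
  [13.6,-20,0,-0.4,100],
  [17,-25,0,-0.5,100],
])

```text
clock: 2.1
ee_pos: [0.5327, 0.1984, 0.3043]
tool_rot: [1.871, 2.524, 0.001]
ft_force: [0.9, 1.2, -0.1]
finger_gap: 1.003
grip_force: 0.0
```

Call:
arm_command([
  [1.3,-5.6,-1,-0.1,100],
  [2.6,-11.2,-2,-0.2,100],
  [3.9,-16.8,-4,-0.3,100],
  [5.2,-22.4,-6,-0.4,100],
  [6.4,-28,-8,-0.5,100],
])

```text
clock: 2.72
ee_pos: [0.5963, -0.0815, 0.2235]
tool_rot: [2.437, 1.983, 0.001]
ft_force: [1.3, 0.7, 0.3]
finger_gap: 1.004
grip_force: 0.0
```

Call:
arm_command([
  [0,-5,-2,-0.05,100],
  [0,-9.4,-4,-0.05,100],
  [0,-9.4,-6,-0.05,100],
  [0,-9.4,-8,-0.05,100],
  [0,-9.4,-8,-0.05,100],
])

```text
clock: 3.35
ee_pos: [0.5955, -0.1723, 0.1424]
tool_rot: [-2.48, -1.926, 0.002]
ft_force: [-0.5, 0.4, 1.3]
finger_gap: 1.002
grip_force: 0.0
```

```bash
python3 - <<'E'
from h import *
from scipy.spatial.transform import Rotation as R
s=readout.observe(); M=R.from_rotvec(s["tool_rot"]).as_matrix(); print("tooly",M[:,1].round(3),s["ee_pos"].round(4),s["joint_pos"].round(2))
a=[]
for n in("top","side"):
    p=read_camera(n); a.append(cv2.resize(p["color"][100:260,230:450] if n=="top" else p["color"][120:280,270:490],None,fx=1.8,fy=1.8))
    for q in models.masks_of(p,"cover_mid"):
        P=pts(p,q["mask"]); P=P[(P[:,2]>.02)&(P[:,2]<.036)]; X=(P[:,:2]*1000).astype(np.float32)
        print(n,q["confidence"],cv2.minAreaRect(X)); 
        if n=="top": print(np.round(cv2.boxPoints(cv2.minAreaRect(X))).tolist())
cv2.imwrite("pics/m1.png",np.hstack(a))
E
```

```text
tooly [ 0.969 -0.248 -0.003] [ 0.5955 -0.1723  0.1424] [-0.25  0.59  0.57  1.88 -0.44  0.8   0.31]
side 0.82 ((542.9324951171875, 179.55657958984375), (155.85525512695312, 226.9175567626953), 3.7516679763793945)
```

View pics/m1.png

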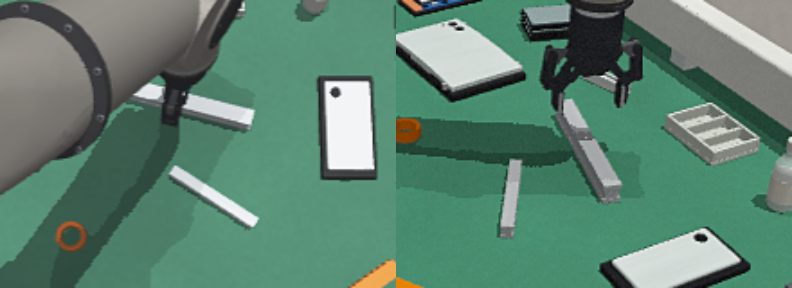

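The fingers straddle the silver bar near its middle in both views (crop about (175, 105) left and (590, 90) right). I'll descend and grip.

Call:
arm_command([
  [0,0,-2,0,100],
  [0,0,-4,0,100],
  [0,0,-5.5,0,100],
  [0,0,-6.3,0,100],
  [0,0,-6.3,0,100],
])

```text
clock: 4.18
ee_pos: [0.5956, -0.1742, 0.0803]
tool_rot: [-2.483, -1.924, 0.001]
ft_force: [0.2, -0.3, -0.3]
finger_gap: 1.0
grip_force: 0.0
```

Call:
arm_command([
  [0,0,0,0,15],
  [0,0,0,0,15],
  [0,0,0,0,15],
  [0,0,0,0,15],
  [0,0,0,0,15],
], force=50)

```text
clock: 4.8
ee_pos: [0.5963, -0.1741, 0.0815]
tool_rot: [2.482, 1.924, 0.001]
ft_force: [-0.2, 0.8, 6.4]
finger_gap: 0.297
grip_force: 50.2
```

Call:
arm_command([
  [0,0,0,0,15],
  [0,0,1,0,15],
  [0,0,3,0,15],
  [0,0,5,0,15],
  [0,0,7,0,15],
])

```text
clock: 5.42
ee_pos: [0.596, -0.174, 0.1528]
tool_rot: [2.483, 1.924, 0.001]
ft_force: [1.1, 0.2, -2.5]
finger_gap: 0.296
grip_force: 49.5
```

Call:
arm_command([
  [-1,5.6,1,0.07,15],
  [-2,11.2,1,0.14,15],
  [-3,16.8,1,0.21,15],
  [-4,22.4,1,0.28,15],
  [-5,28,1,0.345,15],
])

```text
clock: 6.05
ee_pos: [0.5456, 0.1078, 0.1622]
tool_rot: [2.113, 2.324, 0.002]
ft_force: [0.9, 0.1, -4.5]
finger_gap: 0.295
grip_force: 49.9
```

Call:
arm_command([
  [-0.2,4,0,0,15],
  [-0.3,6,0,0,15],
  [-0.3,7.4,0,0,15],
  [-0.3,7.4,0,0,15],
  [-0.3,7.4,0,0,15],
])

```text
clock: 6.68
ee_pos: [0.5431, 0.1785, 0.161]
tool_rot: [2.118, 2.32, -0.001]
ft_force: [0.6, -0.6, -3.5]
finger_gap: 0.293
grip_force: 49.9
```

```bash
python3 - <<'E'
from h import *
print(readout.observe()["ee_pos"].round(4),readout.observe()["ft_force"])
a=[]
for n in("top","side"):
    p=read_camera(n); c=p["color"]; a.append(cv2.resize(c[110:240,130:310] if n=="top" else c[80:210,220:400],None,fx=2.2,fy=2.2))
    for t in("edge_mid","cover_mid"):
      for q in models.masks_of(p,t):
        P=pts(p,q["mask"]); z=np.percentile(P[:,2],90)
        if P[:,1].mean()<0: continue
        X=(P[P[:,2]>z-.008][:,:2]*1000).astype(np.float32); print(n,t,q["confidence"],z,cv2.minAreaRect(X))
    for t,h in(("edge_mid",.11),("cover_mid",.028),("cover_left",.024),("cover_right",.024)):
        for r in models.tip_of(p,t):
            w=ray(p,r["xy"],h)
            if w[1]>0: print(n,t,round(r["confidence"],2),w.round(4))
cv2.imwrite("pics/m2.png",np.hstack(a))
E
```

```text
[0.5431 0.1785 0.161 ] [ 0.59090289 -0.55772796 -3.4535568 ]
top edge_mid 0.64 0.1117272611857538 ((524.3550415039062, 178.7106475830078), (60.06732940673828, 241.67724609375), 5.236630916595459)
top cover_mid 0.96 0.029901560959571128 ((544.1912231445312, 174.37741088867188), (149.98390197753906, 229.33309936523438), 5.204317092895508)
top edge_mid 0.74 [0.5337 0.176  0.11  ]
top cover_mid 0.67 [0.5405 0.1808 0.028 ]
top cover_left 0.98 [0.5204 0.2964 0.024 ]
top cover_right 0.91 [0.5566 0.0739 0.024 ]
side edge_mid 0.71 0.10826190378299334 ((523.6211547851562, 176.7947998046875), (67.48408508300781, 243.4812774658203), 12.7534818649292)
side cover_mid 0.56 0.02674579453305461 ((542.302978515625, 175.38414001464844), (146.62928771972656, 230.38259887695312), 5.808682918548584)
side edge_mid 0.95 [0.5205 0.1306 0.11  ]
side cover_mid 0.83 [0.5389 0.1849 0.028 ]
side cover_right 0.91 [0.5605 0.0875 0.024 ]
```

View pics/m2.png

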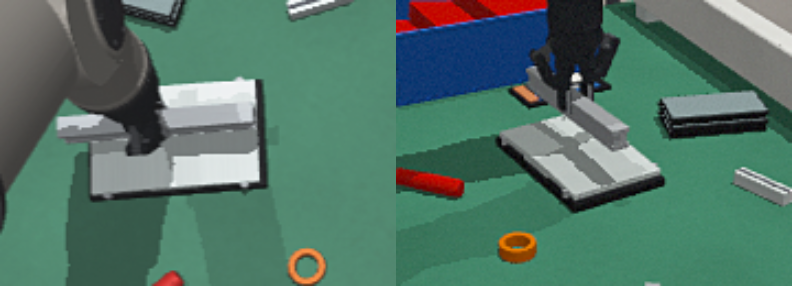

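The bar is level in the grip and centred over the cover; in the left crop it runs from (60, 128) to (250, 112), parallel to the cover's long edges. I'll lower it.

Call:
arm_command([
  [0,0.1,-2,0,15],
  [0,0.1,-3.5,0,15],
  [0,0.1,-4.4,0,15],
  [0,0.1,-4.8,0,15],
  [0,0.1,-4.8,0,15],
])

```text
clock: 8.0
ee_pos: [0.5429, 0.1809, 0.1127]
tool_rot: [-2.116, -2.322, 0.001]
ft_force: [-0.4, -1.3, -3.5]
finger_gap: 0.289
grip_force: 49.9
```

Call:
arm_command([
  [0,0,-0.1,0,15],
  [0,0,-0.2,0,15],
  [0,0,-0.3,0,15],
  [0,0,-0.3,0,15],
])

```text
clock: 8.5
ee_pos: [0.5429, 0.181, 0.1099]
tool_rot: [-2.116, -2.322, -0.0]
ft_force: [-0.6, 0.4, -3.8]
finger_gap: 0.295
grip_force: 49.9
```

Call:
arm_command([
  [0,0,-0.05,0,15],
  [0,0,-0.1,0,15],
  [0,0,-0.1,0,15],
])

```text
clock: 8.88
ee_pos: [0.5429, 0.181, 0.1095]
tool_rot: [-2.116, -2.322, -0.001]
ft_force: [-3.5, -1.6, 8.7]
finger_gap: 0.296
grip_force: 51.7
```

Call:
arm_command([
  [0,0,0.05,0,25],
  [0,0,0.05,0,40],
  [0,0,0.05,0,70],
  [0,0,0.05,0,100],
  [0,0,0.05,0,100],
])

```text
clock: 9.5
ee_pos: [0.5429, 0.181, 0.1094]
tool_rot: [-2.116, -2.322, -0.0]
ft_force: [0.5, 0.4, 0.2]
finger_gap: 0.993
grip_force: 0.0
```

Call:
arm_command([
  [0,0,0,0,100],
  [0,0,1,0,100],
  [0,0,3,0,100],
  [0,0,6,0,100],
  [0,0,10,0,100],
])

```text
clock: 10.12
ee_pos: [0.5427, 0.1808, 0.2113]
tool_rot: [-2.116, -2.322, 0.0]
ft_force: [-0.4, 0.3, 0.6]
finger_gap: 1.0
grip_force: 0.0
```

Call:
arm_command([
  [-1,6,3,0,0],
  [-1.5,12,6,0,0],
  [-2,18,6,0,0],
  [-2,18,6,0,0],
  [-2,18,6,0,0],
])

```text
clock: 10.75
ee_pos: [0.5227, 0.361, 0.2702]
tool_rot: [2.115, 2.323, 0.0]
ft_force: [0.3, -0.4, -0.1]
finger_gap: 0.001
grip_force: 0.0
```

```bash
python3 - <<'E'
from h import *
s=readout.observe();print(s["ee_pos"].round(4),s["finger_gap"],s["ft_force"])
a=[]
for n in("top","side"):
    p=read_camera(n); c=p["color"]; a.append(cv2.resize(c[110:240,130:310] if n=="top" else c[80:210,220:400],None,fx=2.2,fy=2.2))
    for t in("edge_mid","cover_mid"):
      for q in models.masks_of(p,t):
        P=pts(p,q["mask"]); z=np.percentile(P[:,2],90)
        if P[:,1].mean()<0: continue
        X=(P[P[:,2]>z-.007][:,:2]*1000).astype(np.float32); b=cv2.minAreaRect(X); print(n,t,q["confidence"],z,b,np.round(cv2.boxPoints(b)).tolist())
    for t,h in(("edge_mid",.043),("cover_mid",.028),("cover_left",.024),("cover_right",.024)):
        for r in models.tip_of(p,t):
            w=ray(p,r["xy"],h)
            if w[1]>0: print(n,t,round(r["confidence"],2),w.round(4))
cv2.imwrite("pics/m3.png",np.hstack(a))
E
```

```text
[0.5227 0.361  0.2702] 0.0009424156670075381 [ 0.31309131 -0.39923093 -0.14371484]
top edge_mid 0.87 0.06007713824025238 ((540.731201171875, 181.76820373535156), (27.89055061340332, 238.93345642089844), 5.558858394622803) [[515.0, 299.0], [538.0, 62.0], [566.0, 64.0], [543.0, 302.0]]
top cover_mid 0.68 0.029494108904613774 ((543.3883666992188, 176.38185119628906), (149.86431884765625, 228.87567138671875), 5.524490833282471) [[458.0, 283.0], [480.0, 55.0], [629.0, 70.0], [607.0, 298.0]]
top edge_mid 0.95 [0.5321 0.1831 0.043 ]
top cover_mid 0.66 [0.539  0.1831 0.028 ]
top cover_left 0.82 [0.5297 0.2919 0.024 ]
top cover_right 0.31 [0.5465 0.187  0.024 ]
side edge_mid 0.78 0.05706989064642095 ((540.7457885742188, 178.74758911132812), (32.32502365112305, 238.4740753173828), 5.719534397125244) [[513.0, 296.0], [537.0, 58.0], [569.0, 62.0], [545.0, 299.0]]
side cover_mid 0.63 0.026894509030347374 ((544.6712036132812, 175.46424865722656), (151.40768432617188, 234.5253448486328), 4.39593505859375) [[460.0, 287.0], [478.0, 53.0], [629.0, 64.0], [611.0, 298.0]]
side edge_mid 0.75 [0.5181 0.1652 0.043 ]
side cover_mid 0.56 [0.5364 0.1725 0.028 ]
side cover_left 0.57 [0.5343 0.2922 0.024 ]
side cover_right 0.88 [0.556  0.0632 0.024 ]
```

View pics/m3.png

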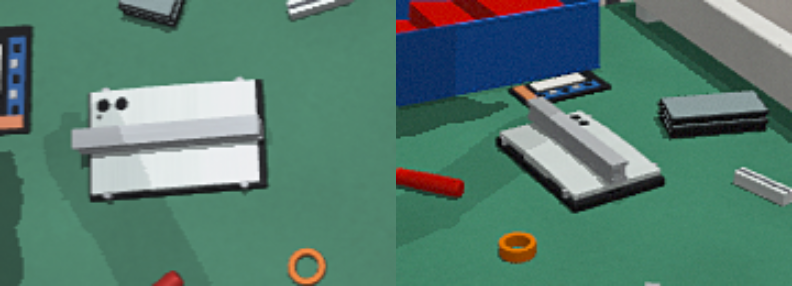

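The bar lies level along the cover's middle (left crop (72, 138)–(262, 128)), centred within about 5 mm, and the fingers are shut. Next I'll press the left end at about (0.531, 0.279).

Call:
arm_command([
  [0.4,-4,-3,0,0],
  [0.8,-8.2,-7,0,0],
  [0.8,-8.2,-11,0,0],
  [0.8,-8.2,-13,0,0],
  [0.8,-8.2,-13,0,0],
])

```text
clock: 12.08
ee_pos: [0.5305, 0.2793, 0.1386]
tool_rot: [-2.115, -2.323, 0.003]
ft_force: [-0.1, 0.1, -0.1]
finger_gap: -0.007
grip_force: 0.0
```

Call:
arm_command([
  [0,0,-0.2,0,0],
  [0,0,-0.4,0,0],
  [0,0,-0.6,0,0],
  [0,0,-0.7,0,0],
  [0,0,-0.8,0,0],
])

```text
clock: 12.7
ee_pos: [0.5309, 0.2791, 0.1315]
tool_rot: [-2.116, -2.322, -0.0]
ft_force: [-0.3, -0.7, 0.2]
finger_gap: -0.002
grip_force: 0.0
```

Call:
arm_command([
  [0,0,-0.1,0,0],
  [0,0,-0.2,0,0],
  [0,0,-0.25,0,0],
  [0,0,-0.3,0,0],
  [0,0,-0.3,0,0],
])

```text
clock: 13.32
ee_pos: [0.5309, 0.2791, 0.1285]
tool_rot: [-2.116, -2.322, -0.0]
ft_force: [-0.3, 2.7, 4.1]
finger_gap: -0.001
grip_force: 1.9
```

Call:
arm_command([
  [0,0,-0.05,0,0],
  [0,0,-0.1,0,0],
  [0,0,-0.15,0,0],
  [0,0,-0.15,0,0],
  [0,0,-0.15,0,0],
])

```text
clock: 13.95
ee_pos: [0.531, 0.2792, 0.1275]
tool_rot: [-2.116, -2.322, -0.001]
ft_force: [-3.2, 3.0, 13.8]
finger_gap: -0.001
grip_force: 7.2
```

```bash
cat >> h.py <<'E'
def tilt():
    p=read_camera("side")
    for q in models.masks_of(p,"edge_mid"):
        P=pts(p,q["mask"])
        if P[:,1].mean()<0: continue
        P=P[P[:,2]>.045]; f=np.polyfit(P[:,1],P[:,2],1); print("slope deg",np.degrees(np.arctan(f[0])).round(2))
        X=(P[:,:2]*1000).astype(np.float32); print(cv2.minAreaRect(X))
E
python3 -c "from h import *; tilt(); print(readout.observe()['ft_force'])"
```

```text
slope deg -1.73
((542.0460205078125, 179.37364196777344), (31.83154296875, 239.7493438720703), 5.252545356750488)
[-3.78850221  2.65961701 14.47744769]
```

Call:
arm_command([
  [0,0,-0.05,0,0],
  [0,0,-0.1,0,0],
  [0,0,-0.1,0,0],
])

```text
clock: 14.42
ee_pos: [0.5311, 0.2792, 0.1273]
tool_rot: [-2.115, -2.322, -0.002]
ft_force: [-9.8, 0.7, 31.0]
finger_gap: 0.001
grip_force: 15.3
```

```bash
python3 -c "
from h import *; tilt(); s=readout.observe(); print(s['ft_force'],s['ee_pos'])
p=read_camera('side'); cv2.imwrite('pics/m4.png',cv2.resize(p['color'][90:190,240:370],None,fx=5,fy=5))"
```

```text
slope deg -1.86
((542.0462036132812, 180.83876037597656), (31.74480438232422, 246.91102600097656), 4.979249954223633)
[-7.98355898  1.19475993 31.61538963] [0.53113225 0.27924958 0.12731748]
```

View pics/m4.png

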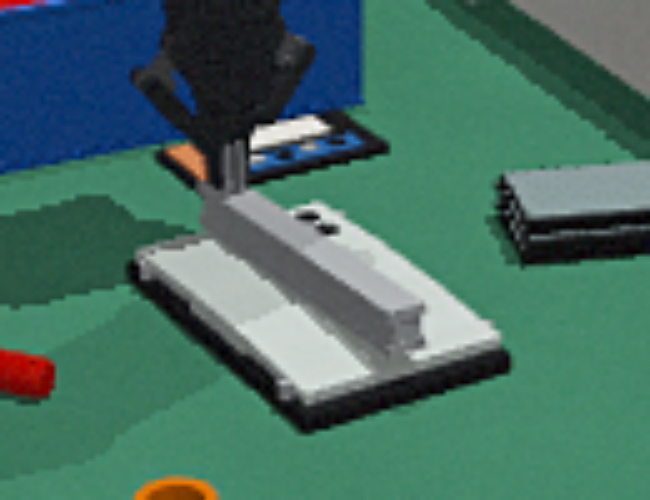

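The shut fingers press the left end at (232, 185). The right end is visibly lifted off the cover at (400, 350), and the stiff 31 N means it has bottomed out. I'll let it up and cross to the right end.

Call:
arm_command([
  [0,0,0.2,0,0],
  [0,0,0.5,0,0],
  [0,0,0.8,0,0],
  [0,0,2,0,0],
  [0,0,4,0,0],
])

```text
clock: 15.2
ee_pos: [0.5307, 0.2788, 0.1666]
tool_rot: [-2.116, -2.322, 0.002]
ft_force: [-0.4, 0.8, 0.4]
finger_gap: -0.003
grip_force: 0.0
```

Call:
arm_command([
  [0.5,-5,0,0,0],
  [1,-10,0,0,0],
  [1.5,-15,0,0,0],
  [2,-19.6,0,0,0],
  [2,-19.6,0,0,0],
])

```text
clock: 15.82
ee_pos: [0.5514, 0.0791, 0.1675]
tool_rot: [2.121, 2.315, 0.001]
ft_force: [-0.0, 0.4, 0.5]
finger_gap: 0.002
grip_force: 0.0
```

```bash
python3 -c "
from h import *; tilt(); s=readout.observe(); print(s['ft_force'],s['ee_pos'])"
```

```text
slope deg 0.29
((541.6503295898438, 179.55001831054688), (30.726707458496094, 237.3159637451172), 5.188607692718506)
slope deg -85.76
((565.621826171875, 65.28570556640625), (3.6459274291992188, 0.0), -174.90658569335938)
[-0.61459504  0.67662785 -0.23627776] [0.55120958 0.08291969 0.16693085]
```

Call:
arm_command([
  [0,0,-1.5,0,0],
  [0,0,-2.7,0,0],
  [0,0,-3.3,0,0],
  [0,0,-3.5,0,0],
  [0,0,-3.6,0,0],
])

```text
clock: 16.55
ee_pos: [0.551, 0.083, 0.1299]
tool_rot: [2.116, 2.322, -0.0]
ft_force: [-1.1, -1.1, 2.3]
finger_gap: -0.0
grip_force: 1.3
```

Call:
arm_command([
  [0,0,-0.1,0,0],
  [0,0,-0.2,0,0],
  [0,0,-0.25,0,0],
  [0,0,-0.3,0,0],
  [0,0,-0.3,0,0],
])

```text
clock: 17.18
ee_pos: [0.5512, 0.0826, 0.1275]
tool_rot: [2.116, 2.321, 0.001]
ft_force: [-2.5, -5.1, 14.9]
finger_gap: -0.001
grip_force: 7.4
```

Call:
arm_command([
  [0,0,-0.05,0,0],
  [0,0,-0.1,0,0],
  [0,0,-0.15,0,0],
  [0,0,-0.15,0,0],
  [0,0,-0.15,0,0],
])

```text
clock: 17.8
ee_pos: [0.5513, 0.0825, 0.1272]
tool_rot: [-2.117, -2.321, -0.002]
ft_force: [-11.9, -7.3, 43.2]
finger_gap: -0.003
grip_force: 21.6
```

The right end has bottomed out at 43 N. I'll let it up, back away and check.

Call:
arm_command([
  [0,0,0.2,0,0],
  [0,0,0.5,0,0],
  [0,0,0.8,0,0],
  [0,0,3,0,0],
  [0,0,7,0,0],
])

```text
clock: 18.42
ee_pos: [0.5501, 0.083, 0.195]
tool_rot: [-2.115, -2.321, 0.004]
ft_force: [-0.1, 0.8, -0.3]
finger_gap: -0.0
grip_force: 0.0
```

Call:
arm_command([
  [0,-5,3,0,0],
  [0,-10,6,0,0],
  [0,-15,8,0,0],
  [0,-15,8,0,0],
  [0,-15,8,0,0],
])

```text
clock: 19.05
ee_pos: [0.5507, -0.0664, 0.2751]
tool_rot: [-2.115, -2.322, 0.0]
ft_force: [0.1, 0.4, 0.2]
finger_gap: -0.002
grip_force: 0.0
```

```bash
python3 -c "
from h import *; tilt(); s=readout.observe(); print(s['ft_force'],s['ee_pos'])
a=[]
for n in('top','side'):
    c=read_camera(n)['color']; a.append(cv2.resize(c[110:240,130:310] if n=='top' else c[80:210,220:400],None,fx=2.2,fy=2.2))
cv2.imwrite('pics/m5.png',np.hstack(a))"
```

```text
slope deg 0.0
((541.203857421875, 180.9467010498047), (31.841102600097656, 245.39085388183594), 5.8840250968933105)
[-0.16407908  0.42839311 -0.3426321 ] [ 0.55074543 -0.06567156  0.27475459]
```

View pics/m5.png

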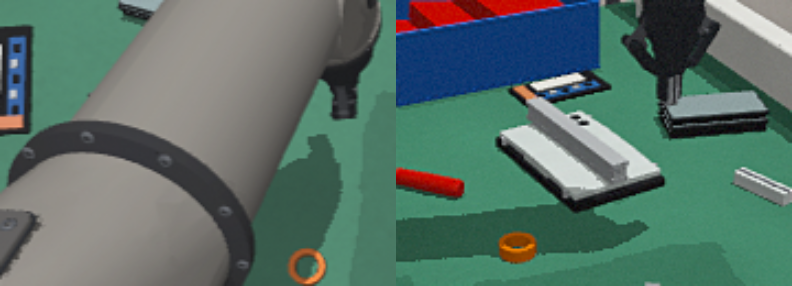

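The side view shows the bar lying level along the cover (from (535, 100) to (620, 170)), still centred, and the gripper is clear. I'll hand the job in.

```bash
python3 -c "
from rig import workorder; print(workorder.job_done())"
```

```text
the job is handed in; nothing more can be done
None
```

The job is handed in at about 19 s: the straightedge was laid along the cover, pressed down at the left end and then the right until it bottomed out, and left level and centred to about 5 mm; no verdict came back.

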